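# Shut off the torch supplies at the glassblower's bench

### The job

The torch is finished with: close its two taps in the safe order, pushing the blue oxygen knob down fully home first and then the red fuel gas knob, gently, with the fingertips. Then draw back clear; leave the yellow and green knobs up, and do not disturb the glassware and tools standing around.

Things in the scene. Friction and masses are not known exactly. Their poses are not given: they have to be found in the camera images.
- manifold: dark steel plate 100 x 440 x 15 mm, fixed flat on the bench, long side along its own y; origin under its centre, at bench height. It carries the four taps in a rough row along its y, about 105 mm apart (up to 8 mm off the middle line), in any order of colours
- oxygen_tap: oxygen tap: upright metal turret, 60 mm flange, 41 mm collar, 68 mm tall without its knob, with a brass nozzle reaching 46 mm out along its own +x at 36 mm height, fixed on the manifold; origin under the centre of its flange, on the plate (15 mm above the bench), z up. It carries a blue knob on its top
- oxygen_top (a point): centre of the flat top of the blue knob, a round blue button 38 mm across and 16 mm thick; 119 mm above the bench with the knob fully up, moves down with it
- oxygen_knob (a joint): how far the blue knob is pushed straight down, m: 0 fully up (tap open), 0.014 fully home against a hard stop (tap closed). It slides against about 4 N of friction, has no spring, and stays where it is left; it starts 0 to 2 mm down
- gas_tap: fuel gas tap: upright metal turret, 60 mm flange, 41 mm collar, 68 mm tall without its knob, with a brass nozzle reaching 46 mm out along its own +x at 36 mm height, fixed on the manifold; origin under the centre of its flange, on the plate (15 mm above the bench), z up. It carries a red knob on its top
- gas_top (a point): centre of the flat top of the red knob, a round red button 38 mm across and 16 mm thick; 119 mm above the bench with the knob fully up, moves down with it
- gas_knob (a joint): how far the red knob is pushed straight down, m: 0 fully up (tap open), 0.014 fully home against a hard stop (tap closed). It slides against about 4 N of friction, has no spring, and stays where it is left; it starts 0 to 2 mm down
- air_tap: compressed air tap: upright metal turret, 60 mm flange, 41 mm collar, 68 mm tall without its knob, with a brass nozzle reaching 46 mm out along its own +x at 36 mm height, fixed on the manifold; origin under the centre of its flange, on the plate (15 mm above the bench), z up. It carries a yellow knob on its top
- air_top (a point): centre of the flat top of the yellow knob, a round yellow button 38 mm across and 16 mm thick; 119 mm above the bench with the knob fully up, moves down with it
- air_knob (a joint): how far the yellow knob is pushed straight down, m: 0 fully up (tap open), 0.014 fully home against a hard stop (tap closed). It slides against about 4 N of friction, has no spring, and stays where it is left; it starts 0 to 2 mm down
- nitrogen_tap: nitrogen tap: upright metal turret, 60 mm flange, 41 mm collar, 68 mm tall without its knob, with a brass nozzle reaching 46 mm out along its own +x at 36 mm height, fixed on the manifold; origin under the centre of its flange, on the plate (15 mm above the bench), z up. It carries a green knob on its top
- nitrogen_top (a point): centre of the flat top of the green knob, a round green button 38 mm across and 16 mm thick; 119 mm above the bench with the knob fully up, moves down with it
- nitrogen_knob (a joint): how far the green knob is pushed straight down, m: 0 fully up (tap open), 0.014 fully home against a hard stop (tap closed). It slides against about 4 N of friction, has no spring, and stays where it is left; it starts 0 to 2 mm down
- flask: clear conical glass flask, 76 mm wide, 120 mm tall, standing behind the manifold; origin under its centre; loose, leave it alone
- jar: amber glass jar with black cap, 56 mm wide, 85 mm tall, standing behind the manifold; origin under its centre; loose, leave it alone
- beaker: green glass beaker, 68 mm wide, 90 mm tall, standing behind the manifold; origin under its centre; loose, leave it alone
- stopper: small clear glass stopper, 32 mm wide, 42 mm tall, standing on the bench just in front of the manifold; origin under its centre; loose, leave it alone
- paddle: shaping paddle with wooden handle and dark blade, 200 mm long, lying on the bench in front of the manifold along its own x; loose, leave it alone
- brush: wooden brush, 170 mm long, lying on the bench in front of the manifold along its own x; loose, leave it alone

How it is judged:
On the way, in this order (a step that is already met when the one before it is completed fails the run):
1. the blue oxygen knob is pushed home while the red one is still up (value of joint oxygen_knob above 0.011 m and value of joint gas_knob below 0.006 m), for 0.1 s.
2. then the red fuel gas knob is pushed home (value of joint each of gas_knob, oxygen_knob above 0.011 m), for 0.1 s.
At the end, for the whole second after the job is handed in: the blue and red knobs are more than 11 mm down (of 14 mm), the yellow and green knobs less than 5 mm down, and the flask, jar, beaker, stopper, paddle and brush are at rest within 20 mm of where they stood (all of step 2 and value of joint each of air_knob, nitrogen_knob below 0.005 m and distance of each of flask, jar, beaker, stopper, paddle, brush from where it was at the start of the episode below 0.02 m and linear speed of each of flask, jar, beaker, stopper, paddle, brush below 0.02 m/s); the robot touches nothing.
It fails at once if the red knob is pushed more than 6 mm down before the blue one is home (value of joint gas_knob above 0.006 m and value of joint oxygen_knob below 0.011 m).
It fails at once if the yellow or green knob is pushed more than 5 mm down, or its tap is touched with more than 4 N (value of joint any of air_knob, nitrogen_knob above 0.005 m or contact force between any of the fingers, the arm and air_tap above 4 N or contact force between any of the fingers, the arm and nitrogen_tap above 4 N).
It fails at once if the blue or red tap is pushed with more than 40 N (contact force between any of the fingers, the arm and oxygen_tap above 40 N or contact force between any of the fingers, the arm and gas_tap above 40 N).
It fails at once if glassware or a tool is moved more than 20 mm, lifted or knocked over (distance of any of flask, jar, beaker, stopper, paddle, brush from where it was at the start of the episode above 0.02 m or angle between any of flask, jar, beaker, stopper, paddle, brush's own z axis and vertical above 0.35 rad).
It also fails if it takes over 35 s, if anything falls off the work surface, if the arm or the gripper's body presses on something with over 40 N, if the wrist force passes 120 N, or if a joint passes its speed limit or range.

### The arm

A 6-joint arm with a two-finger parallel gripper is mounted at the origin on the work surface. World frame = base frame: x ahead of the robot, y to its left, z up, the work surface at z = 0. Lengths are in m, angles in rad, forces in N, time in s.
With the tool pointing down it reaches from about 0.3 to 0.875 m from the base axis. Payload 6.4 kg.
Tool frame: the origin (TCP) lies on the centre line of the jaws, within the pads' length; the fingertips stand 8 mm ahead of it and the grasp point (between the pads) lies 11 mm behind it; z points along the fingers, y is the line along which they close (so a half turn about z gives the same grasp; the last joint's range is limited). The gripper opens to 85 mm and grips with 20 to 120 N. Pads are 22 mm wide; open, the fingers measure 114 mm over their backs; the gripper's body (76 mm by 85 mm) begins 54 mm behind the grasp point. The pads swing forward as they close: fully open they stand 13 mm farther back than shut.
Start: joints at [1.104, 0.181, 1.607, -0, 1.354, -0.206], TCP at [0.148, 0.556, 0.239] pointing down, gripper open.
Joint ranges: [-2.99, 2.99], [-0.89, 2.07], [0.3, 2.58], [-1.14, 4.28], [0, 2.63], [-3.12, 3.12]. Speed limits (rad/s): [2.57, 2.57, 3.01, 3.14, 3.14, 3.14].

### API

Orientations are given as a unit quaternion [w, x, y, z].
In Python, from bench import ctrl gives the robot as it stands.
- The arm moves only by the shell command python3 -m handwheel 'ROWS' [OPENING]. ROWS is JSON, a list that holds one entry, the list of rows, each a list of 4 numbers: the shift along the tool's x, y, z each as a share of 20 cm, from -1 to 1, then the turn about the tool's z as a share of 1.5 rad, from -1 to 1. In form: [[[x, y, z, twist], ...]]. A call has 1 to 10 rows; each row is the pose to reach, as a shift and turn from the pose commanded when the call began, along the tool's axes at that moment; what a row does not reach only later rows make up. A row lasts 1/8 s, in which the tool goes at most 62.5 mm and 10.7 degrees, less where a joint would pass 70% of its speed; a pose out of reach is approached as far as the arm can. A call with a number of a shift or a turn outside -1 to 1 is refused whole. A call with a gripper value outside its range is refused whole. OPENING is the finger opening in mm, from 0 to 85.4, set as the call begins (- or left out, the last holds). The fingers move at their own pace and stop on an object; the grip force is fixed at half the most. Time passes only in rows, so rows that repeat a pose let the fingers close. It gives the time, the measured TCP pose, the force, the opening and the grip force at its end, in the units of the state.
- ctrl.get_obs(): the state, without advancing time (a new reading comes with each control period).
- ctrl.camera(name): name is "scene" or "top" or "wrist"; returns a dict with "color" (480x640x3 uint8, red, green, blue), "range_z" (480x640 float32, m along the optical axis (not along the pixel's ray), 0 where there is no reading), "K" (3x3 intrinsics, pixels), "pose" (4x4, takes a point from camera to world coordinates); the wrist camera has in their place "T_tool_cam" (4x4, takes a point from camera to tool coordinates, whose origin is the TCP and whose axes are the flange's). Camera axes: x right, y down, z forward; pixel columns grow to the right and rows downward; lengths in m; the calibration is good to about 2 mm. A picture is of the moment at which its call begins: read the wrist's pose just before it.
- ctrl.hand_in(): hands the job in; it is judged then, once.
The state is a dict: "time_s": time; "q": joint angles; "dq": joint speeds; "joint_efforts": joint torques, N m; "eef_pos": TCP position; "eef_rot": TCP orientation; "wrist_force": force on the tool from outside, world axes, zero at the start; "torque": the same for the moment, N m; "opening": opening from 0.0 (shut) to 1.0 (fully open); "grasp_force": force on a finger pad.
Only numpy, scipy, OpenCV 4.12 (cv2) and the standard library are available. Lean on these libraries where they do the work, as an engineer would, in place of code of your own. Each camera call takes 0.05 s, during which the arm holds its last target. There are 200 camera calls.

## Working session

There is one attempt and no reset: what is moved stays moved. The work goes in short steps, Python scripts to look and compute and a shell command to move; the robot and the scene stay as the last step left them, time stands still between calls to the robot, and variables do not carry over. Pictures are saved under pics/ and viewed, at most 10 in all, crops included, and the job is handed in when it is done.

```bash
mkdir -p pics; ls; cat > h.py <<'E'
import numpy as np, cv2
from bench import ctrl
def save(n,c): cv2.imwrite(f'pics/{n}.png',c['color'][:,:,::-1])
def masks(c):
    hsv=cv2.cvtColor(c['color'],cv2.COLOR_RGB2HSV)
    R={'blue':(100,130),'yellow':(22,35),'green':(45,85),'red':(0,8)}
    out={}
    for k,(a,b) in R.items():
        m=cv2.inRange(hsv,(a,120,60),(b,255,255))
        if k=='red': m|=cv2.inRange(hsv,(172,120,60),(179,255,255))
        n,l,s,ce=cv2.connectedComponentsWithStats(m)
        out[k]=[(l==i,s[i],ce[i]) for i in range(1,n) if s[i][4]>40]
    return out
def pts(c,m):
    v,u=np.nonzero(m&(c['range_z']>0)); z=c['range_z'][v,u]; K=c['K']
    p=np.c_[(u-K[0,2])/K[0,0]*z,(v-K[1,2])/K[1,1]*z,z]
    return p@c['pose'][:3,:3].T+c['pose'][:3,3]
def ray(c,uv,h):
    d=c['pose'][:3,:3]@np.linalg.inv(c['K'])@[*uv,1]; o=c['pose'][:3,3]
    return o+d*(h-o[2])/d[2]
E
python3 - <<'E'
from h import *
o=ctrl.get_obs();print({k:np.round(v,3) for k,v in o.items()})
for n in('top','scene'):
    c=ctrl.camera(n);save(n,c);print(n,c['pose'].round(3).tolist())
    for k,l in masks(c).items():
        for m,s,ce in l:
            p=pts(c,m); t=p[p[:,2]>np.percentile(p[:,2],90)-.004] if len(p) else p
            print(k,s,ce.round(1),np.median(p,0).round(3),t.mean(0).round(4),len(t))
E
```

```text
pics
{'time_s': np.float64(0.0), 'q': array([ 1.104,  0.182,  1.608, -0.   ,  1.354, -0.206]), 'dq': array([ 0.   ,  0.001, -0.   ,  0.   , -0.   , -0.002]), 'joint_efforts': array([ 3.0000e-03, -4.4485e+01, -3.5136e+01,  0.0000e+00,  9.0000e-03,
        0.0000e+00]), 'eef_pos': array([0.148, 0.555, 0.238]), 'eef_rot': array([-0.   ,  0.13 ,  0.992, -0.001]), 'wrist_force': array([-0.463,  1.089,  0.007]), 'torque': array([ 0.006,  0.028, -0.038]), 'grasp_force': np.float64(0.0), 'opening': np.float64(1.001)}
top [[-0.01, -0.992, 0.125, 0.479], [-0.999, 0.004, -0.052, 0.039], [0.051, -0.125, -0.991, 0.742], [0.0, 0.0, 0.0, 1.0]]
blue [296 245  26  26 530] [308.7 257. ] [0.535 0.025 0.117] [0.5352 0.0257 0.1173] 494
yellow [426 201  14  24 170] [432.3 212.5] [ 0.608 -0.169  0.057] [ 0.607  -0.1706  0.0587] 98
yellow [363 209  12  22 141] [367.2 219.4] [ 0.598 -0.067  0.057] [ 0.597  -0.0674  0.0578] 100
yellow [441 214  26  27 543] [453.6 227.1] [ 0.577 -0.181  0.118] [ 0.5773 -0.1812  0.1179] 461
yellow [301 226  11  20 126] [305.  235.7] [0.573 0.029 0.056] [0.5717 0.0295 0.0579] 82
[... 2557 characters left out ...]
90 232  12   8  42] [294.9 236. ] [ 0.483 -0.108  0.001] [ 0.4844 -0.1089  0.0007] 42
red [361 235  23  19 151] [371.7 244. ] [0.432 0.004 0.001] [0.4321 0.0046 0.0007] 151
red [385 242  10  16  48] [389.1 248.6] [0.426 0.032 0.001] [0.4275 0.0334 0.0007] 47
red [ 20 282  19  13  63] [ 29.2 288.4] [ 0.811 -0.325  0.001] [ 0.8113 -0.3264  0.001 ] 63
red [300 311  18  14  61] [306.7 317.4] [0.63  0.028 0.001] [0.6308 0.0283 0.001 ] 61
red [ 57 320  21  17  71] [ 65.5 328.6] [ 0.827 -0.209  0.001] [ 0.8283 -0.2077  0.0012] 70
red [202 426  25  13  83] [215.9 432.3] [0.826 0.062 0.001] [0.8257 0.0612 0.001 ] 81
red [289 435  19  13  58] [298.3 441.3] [0.784 0.136 0.001] [0.7843 0.1363 0.0011] 58
```

View pics/top.png

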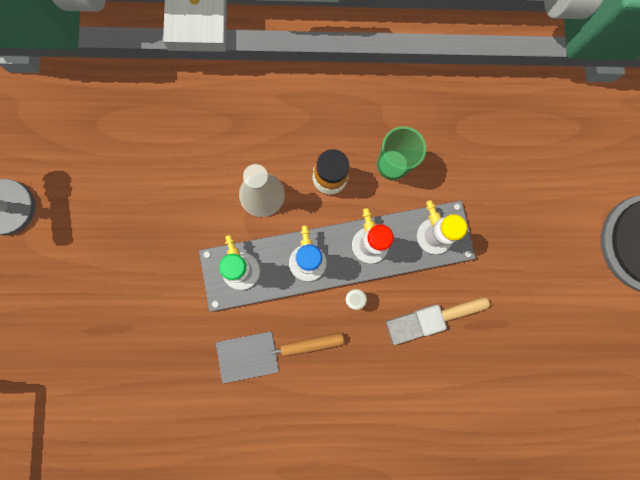

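```bash
python3 - <<'E'
from h import *
from scipy.spatial.transform import Rotation as R
cs=[ctrl.camera(n) for n in('top','scene')]
px={'blue':[(308.7,257),(347.2,214.1)],'red':[(380.4,237),(276.8,199.3)]}
# two-view triangulation using top-disc pixels only (depth z near highest plane)
for k in px:
    L=[]
    for c,a in zip(cs,px[k]):
        m,s,ce=min(masks(c)[k],key=lambda t:np.hypot(*(t[2]-a)))
        v,u=np.nonzero(m); z=c['range_z'][v,u]
        P=(np.linalg.inv(c['K'])@np.c_[u,v,np.ones(len(u))].T*z).T@c['pose'][:3,:3].T+c['pose'][:3,3]
        t=P[:,2]>np.percentile(P[:,2],90)-.003
        cnt=np.c_[u[t],v[t]].astype(np.float32); (ex,ey),ax,an=cv2.fitEllipse(cv2.convexHull(cnt))
        h=np.median(P[t,2]); r=ray(c,(ex,ey),h); L.append((c['pose'][:3,3],r)); print(k,(ex,ey),r.round(4),np.ptp(P[t],0).round(3))
    A=np.zeros((3,3));b=np.zeros(3)
    for o,r in L:
        d=(r-o)/np.linalg.norm(r-o);M=np.eye(3)-np.outer(d,d);A+=M;b+=M@o
    p=np.linalg.solve(A,b); o=ctrl.get_obs(); w,x,y,zz=o['eef_rot']; Rt=R.from_quat([x,y,zz,w])
    print('tri',p.round(4),'tool shift/0.2',(Rt.inv().apply(p-o['eef_pos'])/.2).round(4)); print(Rt.as_matrix().round(3).tolist())
E
```

```text
blue (308.6329650878906, 257.18548583984375) [0.5352 0.0254 0.1174] [0.074 0.035 0.626]
blue (346.5639953613281, 212.8428955078125) [0.5442 0.0299 0.1179] [0.518 0.346 0.342]
tri [0.5359 0.0249 0.1124] tool shift/0.2 [-2.5573 -2.0613  0.6332]
[[-0.966, 0.258, -0.001], [0.258, 0.966, -0.001], [0.0, -0.001, -1.0]]
red (380.1368713378906, 237.06361389160156) [ 0.5628 -0.0749  0.1191] [0.101 0.131 0.625]
red (273.9371032714844, 196.907958984375) [ 0.568  -0.0729  0.1196] [0.491 0.448 0.34 ]
tri [ 0.5635 -0.076   0.1166] tool shift/0.2 [-2.8209 -2.5133  0.6128]
[[-0.966, 0.258, -0.001], [0.258, 0.966, -0.001], [0.0, -0.001, -1.0]]
```

Picture: the manifold row runs green (232,267), blue (309,257), red (380,237), yellow (454,227). The flask stands at (260,190) and the stopper at (356,299), both clear of the blue and red knobs. Blue top is at about (0.536, 0.026, 0.1175) and red at about (0.564, -0.075, 0.119). Both agree with the given 119 mm and ~105 mm spacing. I'll shut the fingers and travel high.

```bash
python3 -m handwheel '[[[-0.21,-0.17,0,0],[-0.42,-0.34,0,0],[-0.63,-0.51,0,0],[-0.85,-0.69,0,0],[-0.85,-0.69,0,0]]]' 0
python3 -m handwheel '[[[-0.21,-0.17,0,0],[-0.42,-0.34,0,0],[-0.63,-0.51,0,0],[-0.85,-0.69,0,0],[-0.85,-0.69,0,0]]]'
python3 -m handwheel '[[[-0.21,-0.17,0,0],[-0.42,-0.34,0,0],[-0.63,-0.51,0,0],[-0.85,-0.68,0,0],[-0.85,-0.68,0,0],[-0.85,-0.68,0,0]]]'
```

```text
time_s: 0.82
eef_pos: [0.2789, 0.3759, 0.2393]
eef_rot: [0.0, 0.133, 0.991, -0.0]
wrist_force: [0.1, 0.2, -0.3]
opening: 0.003
grasp_force: 0.0
time_s: 1.45
eef_pos: [0.4073, 0.1992, 0.2393]
eef_rot: [0.0, 0.132, 0.991, -0.0]
wrist_force: [-0.7, 0.5, 0.4]
opening: -0.0
grasp_force: 0.0
time_s: 2.2
eef_pos: [0.5341, 0.0277, 0.2388]
eef_rot: [-0.001, 0.13, 0.992, 0.0]
wrist_force: [-0.0, -0.4, 0.1]
opening: -0.003
grasp_force: 0.0
```

```bash
cat > w.py <<'E'
from h import *
from scipy.spatial.transform import Rotation as R
o=ctrl.get_obs(); c=ctrl.camera('wrist'); w,x,y,z=o['eef_rot']
T=np.eye(4);T[:3,:3]=R.from_quat([x,y,z,w]).as_matrix();T[:3,3]=o['eef_pos']; c['pose']=T@c['T_tool_cam']
save('wrist%d'%(o['time_s']*100),c)
for k,l in masks(c).items():
    for m,s,ce in l:
        p=pts(c,m)
        if len(p)<200: continue
        t=p[p[:,2]>np.percentile(p[:,2],80)-.003]; print(k,s,t.mean(0).round(4),np.ptp(t,0).round(3))
E
python3 w.py; ls pics
```

```text
blue [ 299  203   57   58 2368] [0.5349 0.0252 0.1172] [0.036 0.035 0.005]
yellow [  26  336   59   52 1539] [ 0.576  -0.1827  0.1176] [0.036 0.036 0.005]
green [455 139  63  62 681] [0.5234 0.1222 0.1157] [0.036 0.036 0.005]
red [ 162  281   59   55 2481] [ 0.5627 -0.0751  0.1188] [0.036 0.036 0.005]
scene.png
top.png
wrist220.png
```

```bash
python3 -m handwheel '[[[-0.014,-0.007,0.1,0],[-0.014,-0.007,0.25,0],[-0.014,-0.007,0.4,0],[-0.014,-0.007,0.5,0],[-0.014,-0.007,0.5,0]]]'
```

```text
time_s: 2.88
eef_pos: [0.5351, 0.0259, 0.1379]
eef_rot: [-0.002, 0.129, 0.992, 0.0]
wrist_force: [0.1, 0.1, 0.8]
opening: -0.001
grasp_force: 0.0
```

The wrist view agrees (blue 0.535, 0.025, 0.117; red 0.563, -0.075, 0.119). Now I press blue gently.

```bash
python3 -m handwheel '[[[0,0,0.02,0],[0,0,0.04,0],[0,0,0.055,0],[0,0,0.065,0],[0,0,0.075,0],[0,0,0.085,0],[0,0,0.095,0],[0,0,0.1,0],[0,0,0.1,0]]]'
```

```text
time_s: 4.0
eef_pos: [0.5372, 0.0238, 0.1192]
eef_rot: [0.0, 0.13, 0.992, -0.0]
wrist_force: [-0.5, -1.0, 1.5]
opening: 0.005
grasp_force: 1.0
```

```bash
python3 -m handwheel '[[[0,0,0.005,0],[0,0,0.01,0],[0,0,0.015,0],[0,0,0.02,0],[0,0,0.02,0]]]'; python3 -m handwheel '[[[0,0,0.005,0],[0,0,0.01,0],[0,0,0.01,0]]]'
```

```text
time_s: 4.62
eef_pos: [0.5372, 0.0239, 0.1152]
eef_rot: [0.0, 0.13, 0.992, -0.0]
wrist_force: [0.4, -1.1, 2.4]
opening: -0.003
grasp_force: 1.0
time_s: 5.0
eef_pos: [0.5372, 0.0239, 0.1132]
eef_rot: [0.0, 0.13, 0.992, -0.0]
wrist_force: [0.5, -0.9, 2.7]
opening: 0.001
grasp_force: 1.1
```

```bash
python3 -m handwheel '[[[0,0,0.003,0],[0,0,0.005,0],[0,0,0.005,0]]]'; python3 - <<'E'
from h import *
c=ctrl.camera('scene');cv2.imwrite('pics/s2.png',cv2.resize(c['color'][130:330,150:470,::-1],(800,500)))
E
```

```text
time_s: 5.38
eef_pos: [0.5373, 0.0239, 0.113]
eef_rot: [0.0, 0.13, 0.992, -0.0]
wrist_force: [-2.2, -0.9, 9.3]
opening: -0.007
grasp_force: 4.3
```

View pics/s2.png

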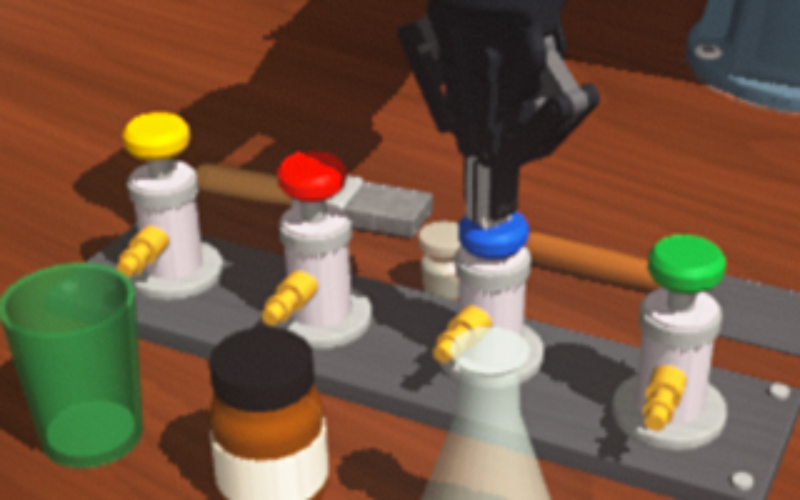

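The picture shows blue seated on its collar (490,235) while red (312,175), yellow and green stay up. The force rose to 9 N at z 0.113, so blue is against its stop. I'll lift, cross to red and press.

```bash
python3 -m handwheel '[[[0,0,-0.07,0],[0,0,-0.2,0],[-0.06,-0.11,-0.2,0],[-0.12,-0.22,-0.2,0],[-0.18,-0.33,-0.2,0],[-0.253,-0.445,-0.2,0],[-0.253,-0.445,-0.2,0],[-0.253,-0.445,-0.2,0]]]'; python3 w.py
```

```text
time_s: 6.42
eef_pos: [0.5627, -0.0744, 0.1522]
eef_rot: [-0.0, 0.13, 0.991, 0.0]
wrist_force: [-0.2, 0.1, -1.3]
opening: -0.001
grasp_force: 0.0
blue [ 487  113   92   88 5923] [0.5353 0.0231 0.1048] [0.036 0.036 0.005]
yellow [  73  324   86   65 3958] [ 0.5726 -0.1815  0.1177] [0.027 0.036 0.005]
yellow [ 84 382  42  19 264] [ 0.5851 -0.186   0.1212] [0.052 0.083 0.095]
red [ 284  240   87   64 3885] [ 0.5575 -0.0749  0.119 ] [0.029 0.036 0.042]
```

Blue's top now measures 0.105, fully home. The tool is centred over red.

```bash
python3 -m handwheel '[[[0,0,0.04,0],[0,0,0.08,0],[0,0,0.11,0],[0,0,0.125,0],[0,0,0.135,0],[0,0,0.145,0],[0,0,0.155,0],[0,0,0.165,0],[0,0,0.17,0],[0,0,0.17,0]]]'; python3 -m handwheel '[[[0,0,0.005,0],[0,0,0.01,0],[0,0,0.015,0],[0,0,0.02,0],[0,0,0.023,0],[0,0,0.023,0]]]'
```

```text
time_s: 7.72
eef_pos: [0.5634, -0.0753, 0.1181]
eef_rot: [0.0, 0.13, 0.992, -0.0]
wrist_force: [0.3, -0.8, -0.5]
opening: -0.0
grasp_force: 0.0
time_s: 8.48
eef_pos: [0.5634, -0.0753, 0.1138]
eef_rot: [0.0, 0.13, 0.992, -0.0]
wrist_force: [1.2, -0.6, 2.5]
opening: -0.0
grasp_force: 1.3
```

```bash
python3 -m handwheel '[[[0,0,0.003,0],[0,0,0.005,0],[0,0,0.005,0]]]';  python3 -m handwheel '[[[0,0,0.002,0],[0,0,0.003,0],[0,0,0.003,0]]]'
```

```text
time_s: 8.85
eef_pos: [0.5634, -0.0753, 0.113]
eef_rot: [0.0, 0.13, 0.992, -0.0]
wrist_force: [0.6, -2.7, 5.5]
opening: 0.002
grasp_force: 2.5
time_s: 9.22
eef_pos: [0.5634, -0.0753, 0.113]
eef_rot: [0.0, 0.13, 0.992, -0.0]
wrist_force: [-1.0, -1.1, 8.9]
opening: -0.002
grasp_force: 4.5
```

Red is now on its stop (z 0.113, force rising). I'll draw straight up and check.

```bash
python3 -m handwheel '[[[0,0,-0.1,0],[0,0,-0.3,0],[0,0,-0.55,0],[0,0,-0.7,0],[0,0,-0.7,0],[0,0,-0.7,0]]]'; python3 w.py; python3 - <<'E'
from h import *
c=ctrl.camera('scene');cv2.imwrite('pics/s3.png',cv2.resize(c['color'][130:370,130:490,::-1],(800,533)))
E
```

```text
time_s: 9.98
eef_pos: [0.562, -0.0746, 0.2502]
eef_rot: [-0.002, 0.13, 0.992, 0.0]
wrist_force: [-0.1, -0.7, -0.3]
opening: -0.001
grasp_force: 0.0
blue [ 436  116   59   58 2636] [0.5352 0.0241 0.1049] [0.036 0.035 0.005]
yellow [157 259  56  53 750] [ 0.5737 -0.1803  0.1165] [0.036 0.037 0.005]
green [603  48  37  65 951] [0.5213 0.1179 0.1153] [0.037 0.019 0.006]
red [ 301  196   54   54 2270] [ 0.563  -0.076   0.1048] [0.036 0.036 0.005]
```

View pics/s3.png

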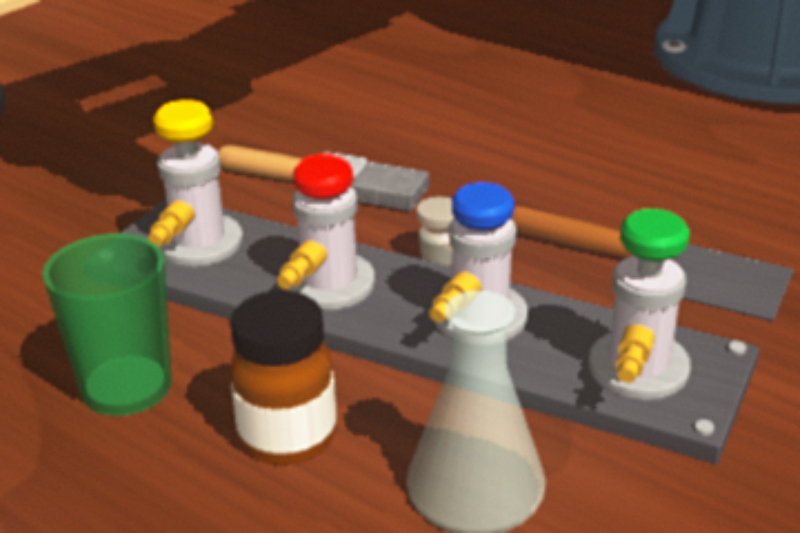

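The picture shows red (323,178) and blue (483,205) seated, yellow and green up, everything else standing undisturbed and the arm clear.

```bash
python3 -c "
from bench import ctrl
print(ctrl.hand_in())"
```

```text
the job is handed in; nothing more can be done
None
```

The blue oxygen knob was pushed fully home first, then the red gas knob (both tops now measure 105 mm, the fully-down height); yellow and green are still up, nothing around them looks disturbed, the arm is clear, and the job is handed in (no verdict was returned).

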